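Fasten the draw latch of a sloped flight case

ROBOT

A 6-joint arm with a two-finger parallel gripper is mounted at the origin on a cart in front of the work surface, level with it; the furniture and walls round the work are solid. World frame = base frame: x ahead of the robot, y to its left, z up, the work surface at z = 0. Lengths are in m, angles in rad, forces in N, time in s.
With the tool pointing down it reaches from about 0.35 to 0.975 m from the base axis. Payload 4.9 kg.
Tool frame: the origin (TCP) lies on the mounting face of the last link; the fingertips stand 173 mm ahead of it and the grasp point (between the pads) lies ctrl.pinch_z ahead of it (ctrl.pinch_z is the distance from the TCP to the grasp point, in m); z points along the fingers, y is the line along which they close (so a half turn about z gives the same grasp; the last joint's range is limited). The gripper opens to 85 mm and grips with 20 to 120 N. Pads are 22 mm wide; open, the fingers measure 114 mm over their backs; the gripper's body (76 mm by 85 mm) begins 54 mm behind the grasp point. The pads swing forward as they close: fully open they stand 13 mm farther back than shut.
Start: joints at [1.016, 0.053, 1.613, -0, 1.476, -0.119], TCP at [0.264, 0.567, 0.405] pointing down, gripper open.
Joint ranges: [-3.01, 3.01], [-1.01, 2.22], [0.06, 2.58], [-1.02, 4.17], [0.09, 2.62], [-3.14, 3.14]. Speed limits (rad/s): [2.57, 2.57, 3.14, 3.14, 3.14, 3.14].

INTERFACE

Orientations are given as a rotation vector (axis times angle).
In Python, from station import telemetry, eyes, ctrl gives the robot as it stands.
- The arm moves only by the tool apply_moves, never from a script. Its argument "plan" is a list of rows, each a list of 5 numbers: the finger opening in m, from 0 to 0.0854, then the shift along the tool's x, y, z in m, then the turn about the tool's z in rad. In form: [[jaw, x, y, z, roll], ...]. A call has 1 to 12 rows; each row is the pose to reach, as a shift and turn from the pose commanded when the call began, along the tool's axes at that moment; what a row does not reach only later rows make up. A row lasts 1/12 s, in which the tool goes at most 41.7 mm and 7.16 degrees, less where a joint would pass 70% of its speed; a pose out of reach is approached as far as the arm can. A call with a gripper value outside its range is refused whole. The fingers move at their own pace and stop on an object; "newtons" is the grip in N (left out, the last holds). Time passes only in rows, so rows that repeat a pose let the fingers close. It gives the time, the measured TCP pose, the force, the opening and the grip force at its end, in the units of the state.
- telemetry.get_obs(): the state, without advancing time (a new reading comes with each control period).
- eyes.get_image(name): name is "side" or "top" or "wrist"; returns a dict with "img" (384x512x3 uint8, blue, green, red), "range_z" (384x512 float32, m along the optical axis (not along the pixel's ray), 0 where there is no reading), "K" (3x3 intrinsics, pixels), "pose" (4x4, takes a point from camera to world coordinates); the wrist camera has in their place "hand_eye" (4x4, takes a point from camera to tool coordinates, whose origin is the TCP and whose axes are the flange's). Camera axes: x right, y down, z forward; pixel columns grow to the right and rows downward; lengths in m; the calibration is good to about 2 mm. A picture is of the moment at which its call begins: read the wrist's pose just before it.
- ctrl.finish_job(): hands the job in; it is judged then, once.
Trained networks look in a picture, given as the dict that the camera call returned (one of the last four; its "shot" number tells which), for a name from the list of things; names that differ only in an ending like _2 or _b are one class to them, and where a whole thing is asked for, a point or a joint stands for the part that bears it (a point fixed in the world has none). Each returns a list of dicts, best first, with "confidence" (0 to 1); they miss things now and then, are a little off and sometimes report something else, mostly with a low value. They report only what shows in the picture. A call takes as long as a camera call.
- eyes.search_frame(thing, picture): "box" ([left, top, right, bottom] in pixels, round what is visible of it).
- eyes.outline_of(thing, picture): "region" (384x512 bool, what is visible of it) and "box" ([left, top, right, bottom] in pixels, round what is visible of it).
- eyes.tip_of(thing, picture): "point" ([column, row] in pixels: a listed point, or the origin of a listed thing).
The state is a dict: "t": time; "q": joint angles; "dq": joint speeds; "effort": joint torques, N m; "tool_pos": TCP position; "tool_rot": TCP orientation; "contact_force": force on the tool from outside, world axes, zero at the start; "wrist_torque": the same for the moment, N m; "opening": finger opening in m; "grip_force": force on a finger pad.
Only numpy, scipy, OpenCV 4.12 (cv2) and the standard library are available. Lean on these libraries where they do the work, as an engineer would, in place of code of your own. Each camera call takes 0.05 s, during which the arm holds its last target. There are 200 camera calls.

TASK

The lid of the black flight case under the bench riser is down but not fastened: the draw latch on its sloping front is open. Hook the latch's wire loop over the keeper on the lid so that it sits behind the keeper's leaning tip, then press the lever down past its dead point until it lies flat on the case and stays there. Leave the things lying beside the case where they are.

Things in the scene. Friction and masses are not known exactly. Their poses are not given: they have to be found in the camera images.
- case: fixed black flight case with aluminium edges, 230 mm deep (x), 230 wide (y), 122 high. Origin: centre of its foot on the bench, +x to its back, z up. Its front slopes up at 30 deg from horizontal, away from the robot, from (x -120, z 25) to (x 49, z 122 mm); the latch is on the slope's centre line, y 0, with nothing else on the slope
- riser_edge (a point): middle of the lower front edge of the wooden riser board over the case (330 mm wide, 14 thick, reaching 154 mm back; end panels 294 mm apart under its rear half). It is 360 mm above the bench and hangs out over the keeper and most of the latch, so a vertical tool does not fit there: tilt the tool square to the slope. Axes as case
- lever_hinge (a point): axis of the latch lever's hinge, 14 mm off the slope, on the lower part of the case. Axes fixed to the case: x points straight up along the slope, y along the hinge, z squarely out of the slope
- lever (a joint): angle of the steel lever (30 mm wide, 3 thick, 100 long): 0 = closed, flat, pointing down the slope (-x of lever_hinge); pi/2 = squarely out of the slope; stop at 2.1. Stays where left (0.05 N m friction). With the loop hooked it pulls tight below about 1.2, has its dead point at about 0.3 and snaps to 0 from below 0.15; pressing near its end takes under 10 N
- lever_end (a point): on the lever's outer face (the one seen when closed) near its free end, 90 mm from the hinge; x runs along the lever towards the hinge, z out of the outer face
- loop_pin (a point): pin on the lever that the loop turns on, 16 mm from lever_hinge (at x -16, z -2.5 mm of lever_hinge when closed; turns with the lever, so opening the lever carries the loop up the slope). The loop turns freely on it and falls by its weight; at the start it lies on top of the keeper's tip or just short of it. x runs along the loop to its bar
- loop_bar (a point): centre of the cross bar at the free end of the wire loop, a U of 7 mm round steel, 52 mm wide outside, 38 inside, bar along y; 82 mm from loop_pin, springs out up to 9 mm (6 N/mm). x runs along the legs out past the bar. The loop can be gripped across its two legs just short of the bar; moving it moves the lever along
- keeper_notch (a point): where the bar's centre sits when hooked and tight, 5.5 mm off the slope, behind (up the slope from) the keeper on the lid. Axes as lever_hinge. The keeper is a steel tongue 26 mm wide, 6 thick, that rises to 16 mm off the slope and leans 30 deg up the slope, its tip over the notch reaching to x +1 mm. To pass the tip the bar's centre must come down at x +5 mm or more
- tape_roll: loose roll of tape lying beside the case, 66 mm across, 19 high; leave alone
- pliers_flat: loose pliers lying beside the case, 153 mm long; leave alone
- wax_bar: loose red-brown bar of compound, 86x35x27 mm, lying beside the case; leave alone

How it is judged:
On the way:
1. the loop's bar is down behind the keeper, under its tip (x of loop_bar in the frame of keeper_notch between -0.003 and 0.025 m and z of loop_bar in the frame of keeper_notch below 0.004 m and value of joint lever above 0.4 rad), for 0.2 s.
At the end, for the whole second after the job is handed in: The lever lies flat (within 0.08 rad of closed) and still, with the loop's bar drawn tight behind the keeper (within -3 to +6 mm of the notch along the slope) and under its tip (less than 4 mm above the notch) (value of joint lever below 0.08 rad and velocity of joint lever below 0.05 rad/s and x of loop_bar in the frame of keeper_notch between -0.003 and 0.006 m and z of loop_bar in the frame of keeper_notch below 0.004 m); the robot touches nothing.
It fails at once if a thing lying beside the case is moved more than 30 mm (distance of any of tape_roll, pliers_flat, wax_bar from where it was at the start of the episode above 0.03 m).
It also fails if it takes over 46 s, if anything falls off the work surface, if the arm or the gripper's body presses on something with over 40 N, if the wrist force passes 120 N, or if a joint passes its speed limit or range.

## Working session

There is one attempt and no reset: what is moved stays moved. The work goes in short steps, Python scripts to look and compute and a tool call to move; the robot and the scene stay as the last step left them, time stands still between calls to the robot, and variables do not carry over. Pictures are saved under pics/ and viewed, at most 10 in all, crops included, and the job is handed in when it is done.

Besides the shell and the picture viewer there is one more tool, called by a JSON object that holds its "op" and its "data", one argument or row to a line. apply_moves: Moves the arm, as the interface text tells. Its arguments: {"type":"object","properties":{"plan":{"type":"array","items":{"type":"array","items":{"type":"number"}}},"newtons":{"type":"number"}},"required":["plan"]}

```bash
ls; mkdir -p pics
cat > h.py <<'E'
import numpy as np,cv2
from scipy.spatial.transform import Rotation as R
from station import telemetry,eyes,ctrl
def T():
    o=telemetry.get_obs();M=np.eye(4);M[:3,:3]=R.from_rotvec(o['tool_rot']).as_matrix();M[:3,3]=o['tool_pos'];return M
def shot(n):
    M=T();p=eyes.get_image(n);p['W']=M@p['hand_eye'] if n=='wrist' else p['pose'];return p
def world(p,uv,z=None):
    u,v=uv; c,r=int(round(u)),int(round(v))
    if z is None:
        w=p['range_z'][max(r-1,0):r+2,max(c-1,0):c+2];w=w[w>0];z=np.median(w) if len(w) else np.nan
    ray=np.linalg.inv(p['K'])@[u,v,1]
    return (p['W']@np.append(ray*z,1))[:3]
E
python3 - <<'E'
from h import *
o=telemetry.get_obs();print(o,ctrl.pinch_z);print(T().round(3))
ims=[]
for n in['side','top','wrist']:
    p=shot(n);cv2.imwrite(f'pics/{n}0.png',p['img']);print(n,p['W'].round(3).tolist(),p['K'][0].round(1))
    for t in['case','riser_edge','lever_hinge','lever_end','loop_pin','loop_bar','keeper_notch','tape_roll','pliers_flat','wax_bar']:
        for d in eyes.tip_of(t,p)[:1]:
            print(t,np.round(d['point'],1),round(d['confidence'],2),world(p,d['point']).round(3))
E
```

```text
pics
{'t': 0.0, 'q': array([ 1.01598662e+00,  5.33595361e-02,  1.61428525e+00,  2.36734440e-05,
        1.47601292e+00, -1.19016173e-01]), 'dq': array([ 1.15945866e-03,  8.38353953e-04,  3.02629924e-04, -5.33428093e-04,
        9.82068535e-05, -1.29822791e-03]), 'effort': array([ 5.06423839e-04, -3.93667638e+01, -3.70183110e+01, -1.06988006e-05,
        6.79108649e-03,  5.22571554e-06]), 'tool_pos': array([0.26369602, 0.56635296, 0.40346623]), 'tool_rot': array([-6.78989595e-01, -3.06661699e+00,  3.04847813e-03]), 'contact_force': array([-0.22630976,  0.01096577, -0.47651479]), 'wrist_torque': array([-0.0451895 , -0.03622981, -0.02300673]), 'grip_force': 0.0, 'opening': 0.08529924729251996} 0.1547
[[-0.907  0.422 -0.001  0.264]
 [ 0.422  0.907 -0.002  0.566]
 [ 0.    -0.002 -1.     0.403]
 [ 0.     0.     0.     1.   ]]
side [[0.915, -0.27, 0.299, 0.231], [-0.402, -0.586, 0.703, -0.782], [-0.015, -0.764, -0.645, 0.976], [0.0, 0.0, 0.0, 1.0]] [426.1   0.  256.4]
case [305.  280.6] 0.87 [ 0.627 -0.169  0.072]
riser_edge [305.9 187. ] 0.85 [ 0.63  -0.133  0.365]
lever_hinge [295.7 269.8
[... 483 characters left out ...]
223], [0.0, 0.0, 0.0, 1.0]] [378.1   0.  255.1]
case [306.9 188.3] 0.76 [ 0.624 -0.101  0.087]
riser_edge [333.8 165.4] 0.77 [ 0.7   -0.17   0.116]
lever_hinge [314.8 190.7] 0.84 [ 0.62  -0.125  0.089]
lever_end [322.8 221.1] 0.88 [ 0.526 -0.155  0.12 ]
loop_pin [316.1 196.7] 0.63 [ 0.6   -0.131  0.097]
loop_bar [314.7 173.5] 0.41 [ 0.668 -0.117  0.107]
keeper_notch [314.6 169.5] 0.67 [ 0.676 -0.113  0.124]
tape_roll [243.3 210.2] 0.61 [0.541 0.086 0.004]
pliers_flat [378.5 185.9] 0.52 [ 0.684 -0.341  0.008]
wax_bar [252.7 240.7] 0.82 [0.446 0.041 0.027]
wrist [[0.422, 0.874, 0.24, 0.203], [0.907, -0.407, -0.112, 0.593], [-0.0, 0.265, -0.964, 0.373], [0.0, 0.0, 0.0, 1.0]] [319.9   0.  253.5]
```

Run:
```python
import cv2,numpy as np
a=cv2.imread('pics/side0.png')[130:384,170:420];b=cv2.imread('pics/top0.png')[90:290,200:430]
a=cv2.resize(a,(560,569));cv2.imwrite('pics/a.png',a);cv2.imwrite('pics/b.png',cv2.resize(b,(690,600)))
```

```text
(no output)
```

View pics/a.png

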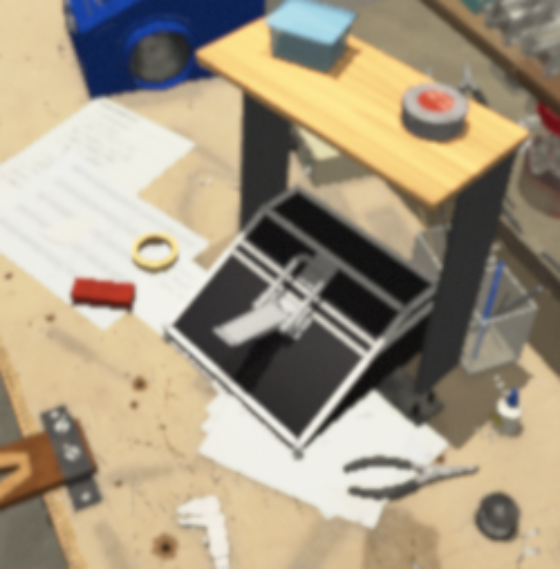

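View pics/b.png

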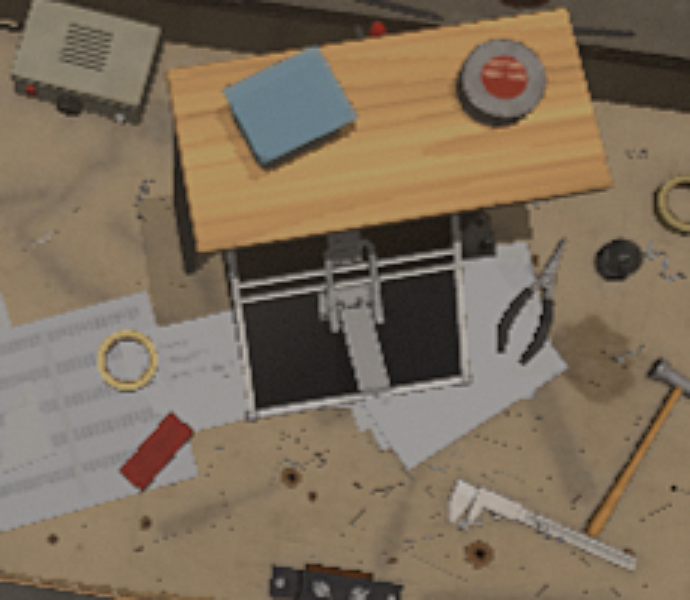

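Run:
```python
from h import *
for n in['side','top']:
    p=shot(n)
    d=eyes.outline_of('case',p)[0];m=d['region']&(p['range_z']>0)
    v,u=np.nonzero(m);z=p['range_z'][m]
    P=(p['W']@np.vstack([(np.linalg.inv(p['K'])@np.vstack([u,v,np.ones_like(u)]))*z,np.ones_like(z)]))[:3].T
    rng=np.random.default_rng(0);best=None
    for i in range(400):
        a=P[rng.choice(len(P),3,False)];nn=np.cross(a[1]-a[0],a[2]-a[0]);l=np.linalg.norm(nn)
        if l<1e-4: continue
        nn/=l; nn*=np.sign(nn[2]); 
        if not .75<nn[2]<.95: continue
        k=abs((P-a[0])@nn)<.003
        if best is None or k.sum()>best.sum(): best=k
    Q=P[best];c=Q.mean(0);nn=np.linalg.svd(Q-c)[2][2];nn*=np.sign(nn[2])
    yaw=np.arctan2(-nn[1],-nn[0]);print(n,len(P),best.sum(),nn.round(3),'tilt',np.degrees(np.arccos(nn[2])).round(1),'yaw',np.degrees(yaw).round(1))
    rect=cv2.minAreaRect(Q[:,:2].astype(np.float32));print(np.round(cv2.boxPoints(rect),3).tolist(),rect[1:])
    X=np.array([np.cos(yaw),np.sin(yaw),0])*.866+[0,0,.5];N=nn;Y=np.cross(N,X)
    for t,h in [('lever_hinge',.014),('keeper_notch',.0055)]:
        q=eyes.tip_of(t,p)[0]['point']; r=p['W'][:3,:3]@(np.linalg.inv(p['K'])@[*q,1]); o=p['W'][:3,3]
        s=((c+h*nn-o)@nn)/(r@nn); print(t,(o+s*r).round(4))
        if t=='lever_hinge':H=o+s*r
    e=world(p,eyes.tip_of('lever_end',p)[0]['point']);
    w=e-H;print('end',e.round(4),'in slope',np.round([w@X,w@Y,w@N],4),'ang',np.arctan2(w@N,-w@X))
    b=world(p,eyes.tip_of('loop_bar',p)[0]['point']);w=b-H;print('bar',np.round([w@X,w@Y,w@N],4))
    if n=='side':
        print('riser',world(p,eyes.tip_of('riser_edge',p)[0]['point']))
        cs=eyes.tip_of('riser_edge',p)[0]['point']; r=p['W'][:3,:3]@(np.linalg.inv(p['K'])@[*cs,1]); o=p['W'][:3,3]; print((o+r*(.36-o[2])/r[2]).round(4))
```

```text
side 17703 4456 [-0.481 -0.151  0.863] tilt 30.3 yaw 17.4
[[0.4819999933242798, -0.014000000432133675], [0.5809999704360962, -0.3149999976158142], [0.8190000057220459, -0.2370000034570694], [0.7200000286102295, 0.06400000303983688]] ((0.2505002021789551, 0.31661340594291687), 18.128536224365234)
lever_hinge [ 0.6142 -0.1314  0.0897]Traceback (most recent call last):
  File "<stdin>", line 20, in <module>
IndexError: list index out of range
```

Run:
```python
from h import *
px={'side':{'lever_hinge':(295.7,269.8),'keeper_notch':(310.7,246.6),'lever_end':(272.9,279.6),'loop_pin':(292.3,271.4),'loop_bar':(311.3,244.5),'riser_edge':(305.9,187)},
'top':{'lever_hinge':(314.8,190.7),'keeper_notch':(314.6,169.5),'lever_end':(322.8,221.1),'loop_pin':(316.1,196.7),'loop_bar':(314.7,173.5),'riser_edge':(333.8,165.4)}}
rays={}
for n in px:
    p=shot(n)
    for t,q in px[n].items():
        r=p['W'][:3,:3]@(np.linalg.inv(p['K'])@[*q,1]);rays.setdefault(t,[]).append((p['W'][:3,3],r/np.linalg.norm(r)))
S={}
for t,L in rays.items():
    A=sum(np.eye(3)-np.outer(r,r) for o,r in L);b=sum((np.eye(3)-np.outer(r,r))@o for o,r in L);x=np.linalg.solve(A,b);S[t]=x
    print(t,x.round(4),'miss mm',[round(1000*np.linalg.norm((np.eye(3)-np.outer(r,r))@(x-o)),1) for o,r in L])
yaw=np.radians(17.4);c,s=np.cos(yaw),np.sin(yaw)
X=np.array([c*.866,s*.866,.5]);Y=np.array([-s,c,0]);N=np.cross(X,Y)
for t in S: w=S[t]-S['lever_hinge'];print(t,'slope',np.round([w@X,w@Y,w@N],4),'case axes',np.round([w@[c,s,0],w@Y,w[2]],4))
w=S['lever_end']-S['lever_hinge'];print('angle',np.arctan2(w@N,-w@X))
M=T();print('tool yaw err: tool y to case y', np.degrees(np.arctan2(M[1,1],M[0,1])), 'caseY',np.degrees(np.arctan2(c,-s)))
```

```text
lever_hinge [ 0.6223 -0.1272  0.0737] miss mm [np.float64(0.8), np.float64(0.8)]
keeper_notch [ 0.6736 -0.1122  0.1285] miss mm [np.float64(1.3), np.float64(1.3)]
lever_end [ 0.5324 -0.1578  0.1104] miss mm [np.float64(5.1), np.float64(5.1)]
loop_pin [ 0.6055 -0.1332  0.0806] miss mm [np.float64(2.1), np.float64(2.1)]
loop_bar [ 0.6656 -0.1147  0.1394] miss mm [np.float64(5.7), np.float64(5.7)]
riser_edge [ 0.6289 -0.1295  0.3613] miss mm [np.float64(2.9), np.float64(2.9)]
lever_hinge slope [0. 0. 0.] case axes [0. 0. 0.]
keeper_notch slope [ 0.0737 -0.0011  0.0207] case axes [ 0.0535 -0.0011  0.0548]
lever_end slope [-0.0638 -0.0023  0.0792] case axes [-0.0949 -0.0023  0.0367]
loop_pin slope [-0.012  -0.0006  0.0149] case axes [-0.0178 -0.0006  0.0069]
loop_bar slope [ 0.0719 -0.001   0.0344] case axes [ 0.045  -0.001   0.0657]
riser_edge slope [ 0.1487 -0.0041  0.2462] case axes [ 0.0057 -0.0041  0.2876]
angle 0.8923273839352939
tool yaw err: tool y to case y 65.02927984903891 caseY 107.4
```

{"op": "apply_moves", "data": {
  "plan": [
    [0.085,-0.548,-0.544,0,0],
    [0.085,-0.548,-0.544,0,0],
    [0.085,-0.548,-0.544,0,0],
    [0.085,-0.548,-0.544,0,0],
    [0.085,-0.548,-0.544,0,0],
    [0.085,-0.548,-0.544,0,0],
    [0.085,-0.548,-0.544,0,0],
    [0.085,-0.548,-0.544,0,0],
    [0.085,-0.548,-0.544,0,0],
    [0.085,-0.548,-0.544,0,0],
    [0.085,-0.548,-0.544,0,0],
    [0.085,-0.548,-0.544,0,0]
  ],
  "newtons": 25
}}

```text
t: 2.95
tool_pos: [0.4368, 0.0955, 0.4051]
tool_rot: [0.679, 3.066, 0.001]
contact_force: [1.4, 0.5, 0.3]
opening: 0.085
grip_force: 0.0
```

```bash
cat >> h.py <<'E'
C,Sn=np.cos(np.radians(17.4)),np.sin(np.radians(17.4))
Xc=np.array([C,Sn,0]);Yc=np.array([-Sn,C,0]);XS=np.array([C*.866,Sn*.866,.5]);NS=np.cross(XS,Yc)
H=np.array([.6142,-.1314,.0897])
def to(tcp,yawdeg=107.4):
    M=T();d=M[:3,:3].T@(np.array(tcp)-M[:3,3]);a=np.degrees(np.arctan2(M[1,1],M[0,1]));r=(-(yawdeg-a)+180)%360-180
    print('tcp',M[:3,3].round(4),'shift',d.round(4),'roll',np.radians(r).round(3),'q',telemetry.get_obs()['q'].round(2))
E
python3 -c "
from h import *
to([.531,-.158,.34])"
```

```text
tcp [0.4368 0.0955 0.4051] shift [-0.1923 -0.1901  0.0652] roll -0.739 q [ 0.05 -0.4   2.01  0.    1.53 -1.09]
```

{"op": "apply_moves", "data": {
  "plan": [
    [0.085,-0.192,-0.19,0.065,-0.74],
    [0.085,-0.192,-0.19,0.065,-0.74],
    [0.085,-0.192,-0.19,0.065,-0.74],
    [0.085,-0.192,-0.19,0.065,-0.74],
    [0.085,-0.192,-0.19,0.065,-0.74],
    [0.085,-0.192,-0.19,0.065,-0.74],
    [0.085,-0.192,-0.19,0.065,-0.74],
    [0.085,-0.192,-0.19,0.065,-0.74],
    [0.085,-0.192,-0.19,0.065,-0.74],
    [0.085,-0.192,-0.19,0.065,-0.74]
  ]
}}

```text
t: 3.78
tool_pos: [0.5306, -0.1559, 0.3396]
tool_rot: [0.474, -3.105, -0.001]
contact_force: [0.4, 0.1, 0.3]
opening: 0.0849
grip_force: 0.0
```

```bash
cat >> h.py <<'E'
def look(n,names=('lever_hinge','lever_end','loop_pin','loop_bar','keeper_notch'),f=None):
    p=shot(n)
    if f: cv2.imwrite(f'pics/{f}.png',p['img'])
    for t in names:
        for d in eyes.tip_of(t,p)[:1]:
            w=world(p,d['point']);print(n,t,np.round(d['point']),round(d['confidence'],2),w.round(4),'rel hinge slope',np.round([(w-H)@XS,(w-H)@Yc,(w-H)@NS],4),'ang',round(np.arctan2((w-H)@NS,-(w-H)@XS),3))
    return p
E
python3 -c "
from h import *
to([.531,-.158,.34])
look('wrist',f='w1')"
```

```text
tcp [ 0.5306 -0.1559  0.3396] shift [ 0.0002 -0.0022 -0.0004] roll -0.001 q [-0.42 -0.07  1.85  0.    1.37 -2.29]
wrist lever_hinge [250. 308.] 0.55 [ 0.6138 -0.1338  0.0949] rel hinge slope [ 0.0016 -0.0021  0.0051] ang 1.88
wrist lever_end [243. 216.] 0.56 [ 0.5363 -0.1623  0.1161] rel hinge slope [-0.0592 -0.0062  0.0646] ang 0.829
wrist loop_pin [479. 156.] 0.22 [0.4514 0.0284 0.0258] rel hinge slope [-0.1251  0.2012 -0.0016] ang -0.013
wrist loop_bar [475. 157.] 0.28 [0.4533 0.0256 0.0251] rel hinge slope [-0.1247  0.1979 -0.0026] ang -0.021
```

View pics/w1.png

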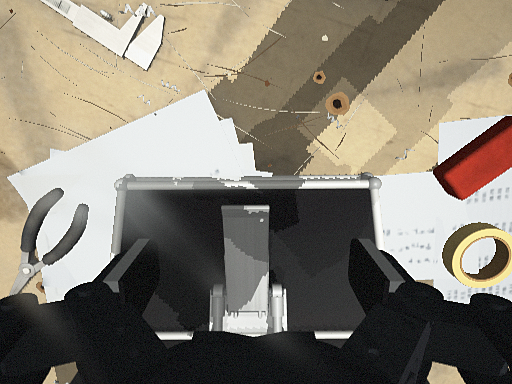

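{"op": "apply_moves", "data": {
  "plan": [
    [0.085,0.001,-0.007,0.03,0],
    [0.085,0.001,-0.007,0.069,0],
    [0.085,0.001,-0.007,0.069,0],
    [0.02,0.001,-0.007,0.069,0],
    [0.02,0.001,-0.007,0.069,0],
    [0.02,0.001,-0.007,0.069,0],
    [0.02,0.001,-0.007,0.069,0],
    [0.02,0.001,-0.007,0.069,0]
  ],
  "newtons": 30
}}

```text
t: 4.75
tool_pos: [0.5319, -0.1618, 0.2721]
tool_rot: [-0.475, 3.105, 0.007]
contact_force: [0.2, 2.8, 0.2]
opening: 0.0291
grip_force: 29.5
```

{"op": "apply_moves", "data": {
  "plan": [
    [0.02,-0.0026,0,-0.007,0],
    [0.02,-0.0057,0,-0.0139,0],
    [0.02,-0.009,0,-0.0195,0],
    [0.02,-0.0126,0,-0.0251,0],
    [0.02,-0.0167,0,-0.0302,0],
    [0.02,-0.0211,0,-0.0351,0],
    [0.02,-0.026,0,-0.0395,0],
    [0.02,-0.031,0,-0.0437,0],
    [0.02,-0.031,0,-0.0437,0],
    [0.02,-0.031,0,-0.0437,0]
  ]
}}

```text
t: 5.58
tool_pos: [0.5608, -0.1527, 0.3145]
tool_rot: [0.477, -3.1, -0.005]
contact_force: [-5.4, 5.7, -0.8]
opening: 0.0284
grip_force: 34.7
```

```bash
python3 -c "
from h import *
p=look('side',f='s2');look('top')
cv2.imwrite('pics/s2c.png',cv2.resize(p['img'][160:320,220:380],(600,600),interpolation=2))
print(T().round(3))"
```

```text
side lever_end [314. 246.] 0.74 [ 0.6857 -0.1081  0.1204] rel hinge slope [ 0.0805  0.0009 -0.011 ] ang -3.006
side loop_pin [291. 268.] 0.63 [ 0.5916 -0.1545  0.1232] rel hinge slope [-0.0079 -0.0153  0.0433] ang 1.39
side loop_bar [315. 246.] 0.71 [ 0.6892 -0.108   0.1196] rel hinge slope [ 0.083  -0.0001 -0.0134] ang -2.982
side keeper_notch [314. 248.] 0.78 [ 0.6764 -0.1221  0.132 ] rel hinge slope [ 0.075  -0.0098  0.0055] ang 3.068
top loop_bar [316. 169.] 0.54 [ 0.6753 -0.1153  0.1324] rel hinge slope [ 0.076  -0.0029  0.0055] ang 3.07
top keeper_notch [312. 169.] 0.57 [ 0.6747 -0.1053  0.1314] rel hinge slope [0.0776 0.0068 0.0034] ang 3.098
[[-0.954 -0.3   -0.005  0.561]
 [-0.3    0.954  0.003 -0.153]
 [ 0.004  0.004 -1.     0.314]
 [ 0.     0.     0.     1.   ]]
```

View pics/s2c.png

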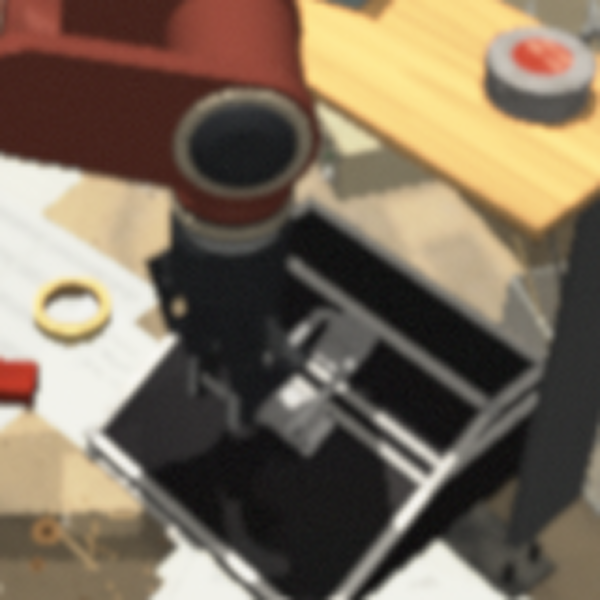

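```bash
python3 -c "
from h import *
for n in ('side','top'):
    p=shot(n);z=p['range_z'];v,u=np.nonzero(z>0);zz=z[v,u]
    P=(p['W']@np.vstack([(np.linalg.inv(p['K'])@np.vstack([u,v,np.ones_like(u)]))*zz,np.ones_like(zz)]))[:3].T
    t=T()[:3,3];d=P-t;X=d@Xc;Y=d@Yc
    # red-ish
    im=p['img'][v,u].astype(int);red=(im[:,2]>1.8*im[:,1])
    for lo in np.arange(.2,.6,.03):
        k=(P[:,2]>lo)&(P[:,2]<=lo+.03)&(abs(Y)<.07)&(abs(X)<.16)
        kr=k&red
        if kr.sum()>5: print(n,round(lo,2),'red X',np.percentile(X[kr],[1,50,98]).round(3),'Y',np.percentile(Y[kr],[2,98]).round(3),kr.sum())
    k=(P[:,2]>.352)&(P[:,2]<.38)&(abs(Y)<.05)&(X>.03)&(X<.2)&~red
    print('board x from', np.percentile(X[k],[1,5,50]) if k.any() else None)
print('riser rel tcp',(np.array([.63,-.131,.36])-t)@Xc)
"
```

```text
side 0.32 red X [-0.04  -0.029  0.003] Y [-0.036  0.002] 39
side 0.35 red X [-0.039 -0.027  0.001] Y [-0.036  0.   ] 77
side 0.38 red X [-0.102 -0.075 -0.054] Y [-0.028  0.011] 97
side 0.41 red X [-0.143 -0.092 -0.006] Y [-0.017  0.068] 626
side 0.44 red X [-0.153 -0.025  0.039] Y [-0.049  0.067] 1910
side 0.47 red X [-0.155 -0.109 -0.004] Y [-0.016  0.07 ] 1019
board x from [0.07097697 0.0728273  0.13069775]
top 0.32 red X [-0.034 -0.016 -0.006] Y [0.014 0.035] 10
top 0.35 red X [-0.038 -0.026 -0.006] Y [0.003 0.036] 42
top 0.38 red X [-0.085 -0.034 -0.016] Y [-0.009  0.034] 60
top 0.41 red X [-0.089 -0.035  0.002] Y [-0.013  0.05 ] 225
top 0.44 red X [-0.133 -0.007  0.044] Y [-0.05   0.052] 1546
top 0.47 red X [-0.143 -0.099  0.005] Y [-0.017  0.069] 863
board x from [0.07240651 0.07658219 0.12881381]
riser rel tcp 0.0726230997872117
```

{"op": "apply_moves", "data": {
  "plan": [
    [0.02,-0.005,0,-0.0035,0],
    [0.02,-0.01,0,-0.0064,0],
    [0.02,-0.014,0,-0.0085,0],
    [0.02,-0.0173,0,-0.0102,0],
    [0.02,-0.0173,0,-0.0102,0],
    [0.02,-0.0173,0,-0.0102,0],
    [0.02,-0.0173,0,-0.0102,0]
  ]
}}

```text
t: 6.87
tool_pos: [0.5771, -0.1475, 0.3249]
tool_rot: [0.476, -3.1, -0.005]
contact_force: [-6.9, 5.3, 0.8]
opening: 0.0287
grip_force: 35.3
```

```bash
python3 -c "
from h import *
p=look('side',f='s3');look('top')
cv2.imwrite('pics/s3c.png',cv2.resize(p['img'][215:295,265:345],(600,600),interpolation=2))
print(T()[:3,3].round(4), (np.array([.63,-.131,.36])-T()[:3,3])@Xc)"
```

```text
side lever_end [305. 187.] 0.64 [ 0.5786 -0.2144  0.4409] rel hinge slope [ 0.1247 -0.0686  0.3335] ang 1.928
side loop_pin [293. 268.] 0.46 [ 0.5963 -0.1553  0.125 ] rel hinge slope [-0.0034 -0.0175  0.0427] ang 1.492
side loop_bar [315. 248.] 0.4 [ 0.6842 -0.1163  0.1228] rel hinge slope [ 0.0783 -0.0066 -0.007 ] ang -3.053
side keeper_notch [315. 247.] 0.8 [ 0.687  -0.1103  0.12  ] rel hinge slope [ 0.0808 -0.0016 -0.0116] ang -2.998
top lever_hinge [316. 189.] 0.47 [ 0.5348 -0.0764  0.4874] rel hinge slope [0.1475 0.0762 0.3741] ang 1.946
top lever_end [377. 191.] 0.2 [ 0.5561 -0.2052  0.4589] rel hinge slope [ 0.1174 -0.0531  0.3585] ang 1.887
top loop_pin [320. 196.] 0.52 [ 0.5606 -0.1131  0.2991] rel hinge slope [0.0652 0.0335 0.2042] ang 1.88
top loop_bar [312. 168.] 0.44 [ 0.6787 -0.1051  0.1234] rel hinge slope [ 0.0769  0.0058 -0.0055] ang -3.071
top keeper_notch [314. 170.] 0.47 [ 0.6766 -0.1105  0.1211] rel hinge slope [ 0.0727  0.0013 -0.0057] ang -3.064
[ 0.577  -0.1476  0.3249] 0.055494606685679744
```

View pics/s3c.png

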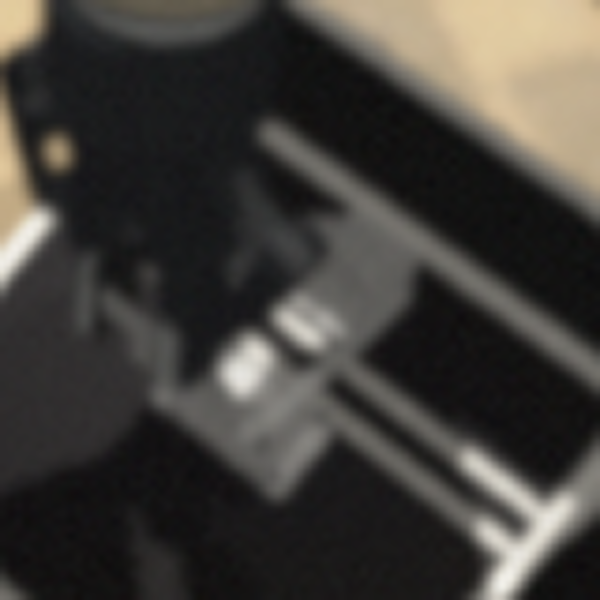

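{"op": "apply_moves", "data": {
  "plan": [
    [0.02,0.007,0,0.0035,0],
    [0.02,0.0138,0,0.0076,0],
    [0.02,0.021,0,0.013,0],
    [0.02,0.0272,0,0.0188,0],
    [0.02,0.033,0,0.0253,0],
    [0.02,0.0382,0,0.0324,0],
    [0.02,0.0382,0,0.0324,0],
    [0.02,0.0382,0,0.0324,0]
  ]
}}

```text
t: 8.13
tool_pos: [0.542, -0.1586, 0.2937]
tool_rot: [-0.476, 3.102, 0.005]
contact_force: [0.7, 8.2, 0.4]
opening: 0.0289
grip_force: 32.5
```

```bash
python3 -c "
from h import *
for n in ('side','top'):
    p=look(n,('loop_bar','keeper_notch'));z=p['range_z'];v,u=np.nonzero(z>0);zz=z[v,u]
    P=(p['W']@np.vstack([(np.linalg.inv(p['K'])@np.vstack([u,v,np.ones_like(u)]))*zz,np.ones_like(zz)]))[:3].T
    d=P-H;a,b,c=d@XS,d@Yc,d@NS
    for yl,yh in((-.03,-.019),(-.013,.013),(.019,.03)):
        print(n,yl,[(round(x,3),round(1000*float(np.max(c[k])),0)) for x in np.arange(.03,.1,.006) for k in [(a>x-.003)&(a<=x+.003)&(b>yl)&(b<yh)&(c<.08)] if k.any()])
    cv2.imwrite('pics/%s4.png'%n,p['img'])
"
python3 -c "
import cv2,numpy as np
a=cv2.imread('pics/side4.png')[215:295,265:345];b=cv2.imread('pics/top4.png')[150:210,285:345]
cv2.imwrite('pics/m4.png',np.hstack([cv2.resize(a,(400,400),interpolation=2),cv2.resize(b,(400,400),interpolation=2)]))"
```

```text
side loop_bar [316. 247.] 0.72 [ 0.6892 -0.1118  0.1205] rel hinge slope [ 0.0824 -0.0037 -0.012 ] ang -2.997
side keeper_notch [312. 247.] 0.84 [ 0.6794 -0.1067  0.1187] rel hinge slope [ 0.0748  0.0041 -0.0097] ang -3.012
side -0.03 [(np.float64(0.03), 6.0), (np.float64(0.036), 5.0), (np.float64(0.042), 4.0), (np.float64(0.048), 0.0), (np.float64(0.054), 0.0), (np.float64(0.06), -1.0), (np.float64(0.066), -3.0), (np.float64(0.072), -1.0), (np.float64(0.078), -14.0), (np.float64(0.084), -11.0), (np.float64(0.09), -9.0), (np.float64(0.096), -12.0)]
side -0.013 [(np.float64(0.03), -12.0), (np.float64(0.036), -10.0), (np.float64(0.042), -10.0), (np.float64(0.048), -10.0), (np.float64(0.054), -10.0), (np.float64(0.06), -3.0), (np.float64(0.066), 4.0), (np.float64(0.072), 4.0), (np.float64(0.078), -9.0), (np.float64(0.084), -9.0), (np.float64(0.09), -6.0), (np.float64(0.096), -15.0)]
side 0.019 [(np.float64(0.03), 2.0), (np.float64(0.036), 3.0), (np.float64(0.042), 2.0), (np.float64(0.048), 2.0), (np.float64(0.054), -1.0), (np.float64(0.06), -3.0), (np.float64(0.066), -3.0), (np.float64(
[... 396 characters left out ...]
6), 4.0), (np.float64(0.042), 3.0), (np.float64(0.048), 0.0), (np.float64(0.054), -1.0), (np.float64(0.06), 1.0), (np.float64(0.066), -3.0), (np.float64(0.072), -5.0), (np.float64(0.078), -11.0)]
top -0.013 [(np.float64(0.03), -13.0), (np.float64(0.036), -10.0), (np.float64(0.042), -8.0), (np.float64(0.048), -11.0), (np.float64(0.054), -10.0), (np.float64(0.06), -5.0), (np.float64(0.066), 3.0), (np.float64(0.072), 4.0), (np.float64(0.078), -11.0)]
top 0.019 [(np.float64(0.03), 8.0), (np.float64(0.036), 1.0), (np.float64(0.042), -0.0), (np.float64(0.048), 0.0), (np.float64(0.054), 4.0), (np.float64(0.06), 2.0), (np.float64(0.066), -2.0), (np.float64(0.072), -12.0), (np.float64(0.078), -12.0)]
```

View pics/m4.png

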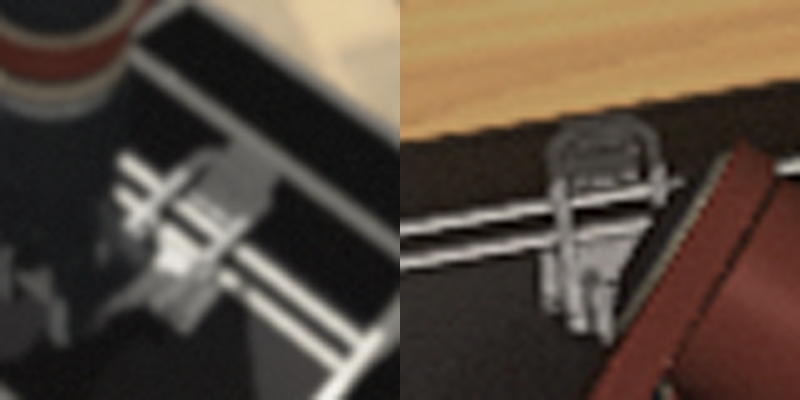

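{"op": "apply_moves", "data": {
  "plan": [
    [0.02,0.0045,0,0.0075,0],
    [0.02,0.008,0,0.0156,0],
    [0.02,0.0107,0,0.024,0],
    [0.02,0.0127,0,0.0324,0],
    [0.02,0.0138,0,0.0412,0],
    [0.02,0.0141,0,0.0499,0],
    [0.02,0.0141,0,0.0499,0],
    [0.02,0.0141,0,0.0499,0]
  ],
  "newtons": 50
}}

```text
t: 9.1
tool_pos: [0.5284, -0.163, 0.2434]
tool_rot: [-0.476, 3.105, 0.005]
contact_force: [-4.1, 7.5, 3.2]
opening: 0.028
grip_force: 48.9
```

```bash
python3 -c "
from h import *
look('top',f='t5');look('side')"
```

```text
top lever_hinge [314. 192.] 0.92 [ 0.6138 -0.1249  0.0912] rel hinge slope [0.0021 0.0063 0.0006] ang 2.88
top lever_end [245. 210.] 0.39 [0.541  0.081  0.0019] rel hinge slope [-0.0494  0.2246 -0.0729] ang -0.975
top loop_pin [317. 199.] 0.63 [ 0.5403 -0.0999  0.3574] rel hinge slope [0.0809 0.0521 0.2624] ang 1.87
top loop_bar [314. 169.] 0.4 [ 0.6772 -0.1126  0.1211] rel hinge slope [ 0.0727 -0.0009 -0.0057] ang -3.064
top keeper_notch [313. 168.] 0.73 [ 0.6792 -0.1077  0.1217] rel hinge slope [ 0.0758  0.0032 -0.0068] ang -3.052
side lever_hinge [294. 269.] 0.65 [ 0.6106 -0.1378  0.0955] rel hinge slope [-0.0017 -0.005   0.0077] ang 1.35
side lever_end [271. 289.] 0.7 [ 0.5191 -0.1858  0.1144] rel hinge slope [-0.0804 -0.0234  0.0749] ang 0.75
side loop_pin [293. 272.] 0.51 [ 0.6024 -0.1452  0.0917] rel hinge slope [-0.0123 -0.0097  0.0094] ang 0.655
side loop_bar [302. 280.] 0.64 [ 0.6214 -0.1638  0.0736] rel hinge slope [-0.0105 -0.0331 -0.0126] ang -0.874
side keeper_notch [313. 247.] 0.59 [ 0.684  -0.1071  0.1175] rel hinge slope [ 0.0779  0.0023 -0.0129] ang -2.977
```

{"op": "apply_moves", "data": {
  "plan": [
    [0.02,-0.001,0,0.009,0],
    [0.02,-0.0022,0,0.0173,0],
    [0.02,-0.004,0,0.024,0],
    [0.02,-0.0061,0,0.0299,0],
    [0.02,-0.0061,0,0.0299,0],
    [0.02,-0.0061,0,0.0299,0]
  ]
}}

```text
t: 10.2
tool_pos: [0.5339, -0.1613, 0.2128]
tool_rot: [0.476, -3.104, -0.005]
contact_force: [-4.0, 5.9, 1.4]
opening: 0.0278
grip_force: 49.8
```

Open, rise, close the fingers, look.

{"op": "apply_moves", "data": {
  "plan": [
    [0.06,0,0,0,0],
    [0.06,0,0,0,0],
    [0.06,0,0,0,0],
    [0.06,0,0,-0.03,0],
    [0.06,0,0,-0.06,0],
    [0,0,0,-0.06,0],
    [0,0,0,-0.06,0],
    [0,0,0,-0.06,0],
    [0,0,0,-0.06,0],
    [0,0,0,-0.06,0]
  ]
}}

```text
t: 11.03
tool_pos: [0.5333, -0.1621, 0.2709]
tool_rot: [0.476, -3.103, -0.002]
contact_force: [0.4, 0.1, -0.7]
opening: 0.0005
grip_force: 0.0
```

```bash
python3 -c "
from h import *
p=look('side',('lever_end','loop_bar'));look('wrist',('lever_end','lever_hinge'))
cv2.imwrite('pics/s6.png',cv2.resize(p['img'][200:320,235:355],(600,600),interpolation=2))
print(T()[:3,3])"
```

```text
side lever_end [273. 295.] 0.59 [ 0.5376 -0.1593  0.0484] rel hinge slope [-0.0912 -0.0037  0.0049] ang 0.054
side loop_bar [314. 249.] 0.54 [ 0.681  -0.1175  0.1198] rel hinge slope [ 0.0739 -0.0067 -0.0079] ang -3.035
wrist lever_end [255. 228.] 0.84 [ 0.5229 -0.1661  0.1031] rel hinge slope [-0.0778 -0.0058  0.0604] ang 0.66
[ 0.53371208 -0.16215007  0.27198033]
```

View pics/s6.png

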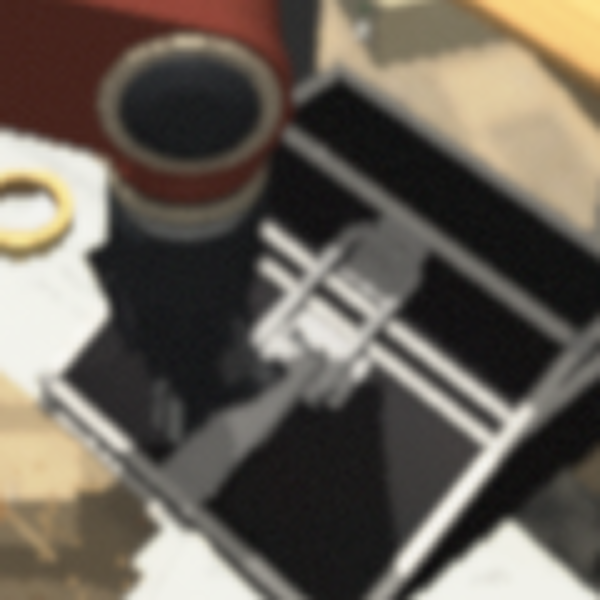

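{"op": "apply_moves", "data": {
  "plan": [
    [0,0,0,0.03,0],
    [0,0,0,0.045,0],
    [0,0,0,0.05,0],
    [0,0,0,0.053,0],
    [0,0,0,0.055,0],
    [0,0,0,0.055,0],
    [0,0,0,0.055,0]
  ]
}}

```text
t: 11.92
tool_pos: [0.5339, -0.1622, 0.2211]
tool_rot: [0.476, -3.101, -0.003]
contact_force: [-14.6, 5.0, 21.0]
opening: -0.0003
grip_force: 11.5
```

{"op": "apply_moves", "data": {
  "plan": [
    [0,0,0,-0.02,0],
    [0,0,0,-0.06,0],
    [0,0.06,0,-0.1,0],
    [0,0.1,0,-0.12,0],
    [0,0.12,0,-0.12,0],
    [0,0.12,0,-0.12,0],
    [0,0.12,0,-0.12,0]
  ]
}}

```text
t: 12.5
tool_pos: [0.418, -0.1989, 0.3395]
tool_rot: [-0.471, 3.103, -0.005]
contact_force: [-0.2, -0.4, 0.8]
opening: -0.0003
grip_force: 0.0
```

```bash
python3 -c "
from h import *
p=look('top',('lever_end','loop_bar','lever_hinge'));q=look('side',('lever_end','loop_bar','keeper_notch'))
cv2.imwrite('pics/f.png',np.hstack([cv2.resize(q['img'][215:315,245:345],(400,400),interpolation=2),cv2.resize(p['img'][150:240,270:360],(400,400),interpolation=2)]))
print(T()[:3,3],telemetry.get_obs()['contact_force'])"
```

```text
top lever_end [320. 221.] 0.74 [ 0.5349 -0.158   0.0475] rel hinge slope [-0.0935 -0.0017  0.0053] ang 0.056
top loop_bar [320. 197.] 0.63 [ 0.6023 -0.1437  0.0853] rel hinge slope [-0.0152 -0.0082  0.0037] ang 0.238
top lever_hinge [316. 191.] 0.7 [ 0.6196 -0.1289  0.081 ] rel hinge slope [ 0.0007  0.0008 -0.0105] ang -1.639
side lever_end [276. 293.] 0.67 [ 0.547  -0.1591  0.0524] rel hinge slope [-0.0813 -0.0063  0.0039] ang 0.048
side keeper_notch [314. 245.] 0.8 [ 0.6866 -0.1033  0.1193] rel hinge slope [ 0.082   0.0052 -0.0131] ang -2.983
[ 0.41988002 -0.19784904  0.33658262] [-0.101627    0.22016231 -0.26062963]
```

View pics/f.png

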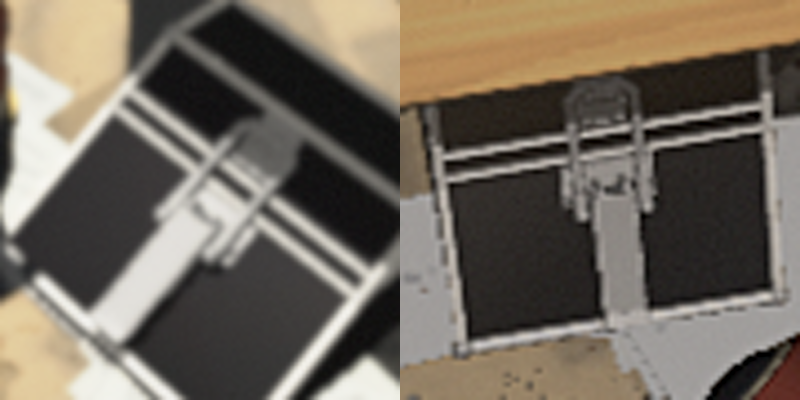

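```bash
python3 -c "
from h import *
print(ctrl.finish_job())"
```

```text
the job is handed in; nothing more can be done
None
```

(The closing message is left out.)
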